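# Lock the counter screen with its wedge

## Robot

A 6-joint arm with a two-finger parallel gripper is mounted at the origin on the work surface. World frame = base frame: x ahead of the robot, y to its left, z up, the work surface at z = 0. Lengths are in m, angles in rad, forces in N, time in s.
With the tool pointing down it reaches from about 0.425 to 0.95 m from the base axis. Payload 3.5 kg.
Tool frame: the origin (TCP) lies on the centre line of the jaws, within the pads' length; the fingertips stand 14 mm ahead of it and the grasp point (between the pads) lies 5 mm behind it (r.tcp_to_tips is the distance from the TCP to the fingertips, in m); z points along the fingers, y is the direction in which the jaws open and shut (so a half turn about z gives the same grasp; the last joint's range is limited). The gripper opens to 85 mm and grips with 20 to 120 N. Pads are 22 mm wide; open, the fingers measure 114 mm over their backs; the gripper's body (76 mm by 85 mm) begins 54 mm behind the grasp point. The pads swing forward as they close: fully open they stand 13 mm farther back than shut.
Start: joints at [1.18, 0.286, 1.577, -0, 1.279, -0.15], TCP at [0.161, 0.656, 0.245] pointing down, gripper open.
Joint ranges: [-2.77, 2.77], [-0.9, 2.22], [0.21, 2.48], [-1.53, 4.67], [0.24, 2.81], [-2.84, 2.84]. Speed limits (rad/s): [2.79, 2.79, 3.14, 3.14, 3.14, 3.14].

## Interface

Orientations are given as a unit quaternion [w, x, y, z].
In Python, from rig import telemetry, vision, workorder, r gives the robot as it stands.
- The arm moves only by the tool arm_command, never from a script. Its argument "commands" is a list of rows, each a list of 5 numbers: the opening, from 0 (shut) to 1 (fully open), then the shift along the world's x, y, z each as a share of 1000 mm, from -1 to 1, then the turn about the world's z as a share of 45 degrees, from -1 to 1. A call has 1 to 12 rows; each row is the pose to reach, as a shift and turn from the pose measured when the call began; what a row does not reach only later rows make up. A row lasts 1/8 s, in which the tool goes at most 62.5 mm and 10.7 degrees, less where a joint would pass 70% of its speed; a pose out of reach is approached as far as the arm can. A call with a number of a shift or a turn outside -1 to 1 is refused whole. A call with a gripper value outside its range is refused whole. The fingers move at their own pace and stop on an object; "squeeze" is the grip in N (left out, the last holds). Time passes only in rows, so rows that repeat a pose let the fingers close. It gives the time, the measured TCP pose, the force and the opening at its end, in the units of the state.
- telemetry.get_obs(): the state, without advancing time (a new reading comes with each control period).
- vision.snapshot(name): name is "scene" or "top"; returns the picture (480x640x3 uint8, red, green, blue); there is no depth.
- vision.get_calibration(name): a dict with "fx", "fy", "cx", "cy" (pixels), "origin" and "attitude" of the camera in the world. Camera axes: x right, y down, z forward; pixel columns grow to the right and rows downward; lengths in m; the calibration is good to about 2 mm. A picture is of the moment at which its call begins. get_calibration takes no time and is no camera call.
- workorder.hand_in(): hands the job in, once; it reports no verdict.
The state is a dict: "clock": time; "joint_pos": joint angles; "qvel": joint speeds; "joint_efforts": joint torques, N m; "eef_pos": TCP position; "ee_rot": TCP orientation; "wrist_force": force on the tool from outside, world axes, zero at the start; "moment": the same for the moment, N m; "opening": opening from 0.0 (shut) to 1.0 (fully open).
Only numpy, scipy, OpenCV 4.12 (cv2) and the standard library are available. Lean on these libraries where they do the work, as an engineer would, in place of code of your own. Each camera call takes 0.05 s, during which the arm holds its last target.

## Task

The clear counter screen is still loose at the open end of its clamp rail. Start the loose wedge by hand, thin end first and flat face against the pane, into the slot beside the pane, let go, then tap it in lightly with the mallet until it locks the pane tight - feel for it, since over-driving it cracks the pane, and neither hit the pane with the mallet nor jam the wedge home with the gripper. Lay the mallet back down on the counter clear of the screen, and leave the other things on the counter where they are.

Things in the scene. Friction and masses are not known exactly. Their poses are not given: they have to be found in the camera images.
- shoe: Clamp rail fixed to the counter: two aluminium walls 300 mm long, 52 mm high, the pane between them. Origin on the counter at its open end, in the plane of the pane's face beside the slot; +y runs along the rail into the slot, +x from slot to pane, z up. Near wall at x -34 to -24 mm, its 5 mm high flange to x -56 mm; far wall ends at x +24 mm. A like wedge, already home, sticks out of the other end.
- slot_mouth (a point): Middle of the slot's mouth, in the rail's frame at (-7, 0, 22) mm. The slot runs from the pane's plane x = 0 to a fixed seat on the near wall (y 0 to 74 mm) tapered 1 in 9 like the wedge: it narrows inwards. Floor: the counter; open above and at y = 0. Width at the mouth 12.2 to 15.4 mm, different each time, so the wedge meets both sides 56 to 86 mm deep, which cannot be told beforehand.
- pane: Clear acrylic pane of the screen, 10 mm thick, 276 mm wide, top at 235 mm, from y 12 to 288 mm of the rail, standing in the rail and bearing on a stiff rubber gasket at the far wall. Origin and axes as the rail's. Locked tight: the wedge presses on it with 18 N or more by itself; above 50 N it cracks.
- pane_corner (a point): Lower corner of the pane at the open end, in the rail's frame at (0, 12, 44) mm. The wedge's blade slides with friction of about 0.22 on pane and seat: its press on the pane is about 1.7 times the push along the slot (1.4 to 2.1 times) and grows by some 7 to 8 N for each millimetre of depth, so pushes or taps that end at 15 to 20 N set it right; it then stays by friction.
- wedge: Loose grey nylon locking wedge standing on its lower edge on the counter, 110 g, 44 mm high all along. Origin on its underside below the centre of its head; the head is a block 26 mm (x) by 24 mm (y) by 44 mm. The blade is 110 mm long, from y = 12 to its thin end at y = 122 mm; its flat face (for the pane) is at x = +9 mm, its other face tapers 1 in 9, thickness 18 mm at the head and 6 mm at the thin end. Tightens while 18 to 50 mm of the blade is still outside.
- wedge_tip (a point): Middle of the wedge's thin end, in its frame at (6, 122, 22) mm.
- wedge_head (a point): Centre of the wedge's head, in its frame at (0, 0, 22) mm; the mallet strikes the head's end face, at y = -12 mm.
- mallet: Mallet lying on its side on the counter, 320 g: cylindrical head 36 mm across and 84 mm long along its y, flat white nylon faces at y = +42 and -42 mm; wooden handle 20 mm wide (y) and 24 mm high runs towards its -x from the head to x = -170 mm. Origin on the counter below the centre of the head. Balance point about 24 mm from the head's axis along the handle.
- mallet_head (a point): Centre of the mallet's head, 18 mm above the mallet's origin.
- mallet_handle (a point): Grip point on the mallet's handle close to the head, in its frame at (-42, 0, 17) mm.
- note_brick: Bystander: brick of banded banknotes, 75 x 155 x 90 mm; origin under its centre.
- note_pack: Bystander: thin pack of banded banknotes, 75 x 155 x 26 mm; origin under its centre.
- pen_stand: Bystander: round pen stand, 90 mm across, with two upright pens; origin under its centre.
- stamp: Bystander: hand stamp with wooden knob, 34 x 52 x 70 mm; origin under its centre.
- calculator: Bystander: desk calculator, 150 x 105 x 23 mm; origin under its centre.
- screwdriver: Bystander: screwdriver lying on the counter, 190 mm long; origin under its centre.
Things that resemble listed ones, but are neither listed nor needed, are in the scene too. What is shaped like the mallet but turquoise is not meant. There is more than one size of the wedge; the job needs the larger.

How it is judged:
On the way, in this order (a step that is already met when the one before it is completed fails the run):
1. the wedge stands in the slot's mouth, thin end at least 20 mm in, flat face to the pane, let go and not yet tight (y of wedge_tip in the frame of shoe above 0.02 m and x of wedge_tip in the frame of shoe between -0.016 and 0.002 m and angle between the y axis of wedge and the y axis of shoe, either way round below 0.1 rad and angle between wedge's own z axis and vertical below 0.1 rad and z of wedge in the frame of shoe below 0.012 m and contact force between the fingers and wedge below 0.05 N and contact force between wedge and pane below 15 N), for 0.2 s.
2. the mallet drives the wedge (contact force between mallet and wedge above 4 N).
At the end, for the whole second after the job is handed in: The wedge stands level in the slot (within 6 degrees, flat face to the pane), thin end at least 50 mm in, and presses on the pane with 18 N or more without being touched; the mallet lies still on the counter (head centre below 30 mm), touching neither wedge nor rail (y of wedge_tip in the frame of shoe above 0.05 m and x of wedge_tip in the frame of shoe between -0.016 and 0.002 m and angle between the y axis of wedge and the y axis of shoe, either way round below 0.1 rad and angle between wedge's own z axis and vertical below 0.1 rad and z of wedge in the frame of shoe below 0.012 m and contact force between wedge and pane above 18 N and linear speed of wedge below 0.01 m/s and height (world z) of mallet_head below 0.03 m and contact force between mallet and wedge below 0.05 N and contact force between mallet and shoe below 0.05 N and linear speed of mallet below 0.02 m/s).
It fails at once if the wedge is over-driven: it presses on the pane with more than 50 N (contact force between wedge and pane above 50 N).
It fails at once if the mallet hits the pane (contact force between mallet and pane above 3 N).
It fails at once if the wedge is jammed home with the gripper instead of the mallet (contact force between the fingers and wedge above 0.5 N and contact force between wedge and pane above 16 N).
It fails at once if a bystander is moved by more than 30 mm (distance of any of note_brick, note_pack, pen_stand, stamp, calculator, screwdriver from where it was at the start of the episode above 0.03 m).
It also fails if it takes over 64 s, if anything falls off the work surface, if the arm or the gripper's body presses on something with over 40 N, if the wrist force passes 120 N, or if a joint passes its speed limit or range.

## Working session

There is one attempt and no reset: what is moved stays moved. The work goes in short steps, Python scripts to look and compute and a tool call to move; the robot and the scene stay as the last step left them, time stands still between calls to the robot, and variables do not carry over. Pictures are saved under pics/ and viewed, and the job is handed in when it is done.

Besides the shell and the picture viewer there is one more tool, called after ">>>" in YAML: its name, and indented under it one key for each argument. arm_command: Moves the arm, as the interface text tells. Its arguments: {"type":"object","properties":{"commands":{"type":"array","items":{"type":"array","items":{"type":"number","minimum":-1,"maximum":1}}},"squeeze":{"type":"number"}},"required":["commands"]}

```bash
ls; mkdir -p pics
python3 - <<'E'
from rig import telemetry, vision, workorder, r
import cv2
for n in ("scene","top"):
    im=vision.snapshot(n); cv2.imwrite(f"pics/{n}0.png",im[:,:,::-1]); print(n,vision.get_calibration(n))
print(telemetry.get_obs())
E
```

```text
pics
scene {'fx': 532.9557572039058, 'fy': 532.9557572039058, 'cx': 327.687590599605, 'cy': 238.84592682938364, 'origin': array([ 1.0828551 , -0.1368175 ,  0.97854065]), 'attitude': array([-0.21839078,  0.74343203,  0.60370758, -0.18748718])}
top {'fx': 500.947683563447, 'fy': 500.947683563447, 'cx': 315.6951223857878, 'cy': 239.24402187515992, 'origin': array([ 0.43893395, -0.04452287,  1.11024669]), 'attitude': array([-0.02178409,  0.71388856, -0.69962836,  0.02021728])}
{'clock': 0.1, 'joint_pos': array([ 1.17999620e+00,  2.87099906e-01,  1.57803551e+00, -1.75979588e-05,
        1.27861018e+00, -1.50008377e-01]), 'qvel': array([ 3.78748642e-04, -3.09013792e-03, -3.43073487e-03, -9.93462800e-05,
        5.29610216e-04,  9.29847731e-04]), 'joint_efforts': array([ 1.10229143e-03, -4.07291794e+01, -2.93701422e+01, -1.62192077e-04,
        3.37757192e-03, -1.29230105e-05]), 'eef_pos': array([0.1607299 , 0.65499888, 0.24406759]), 'ee_rot': array([-2.79430983e-04,  1.20102630e-01,  9.92760897e-01, -1.03960598e-03]), 'wrist_force': array([ 1.27121865,  0.50700048, -0.16011133]), 'moment': array([-0.0103365 , -0.00176409, -0.02243745]), 'opening': 0.9960827088879102}
```

View pics/scene0.png

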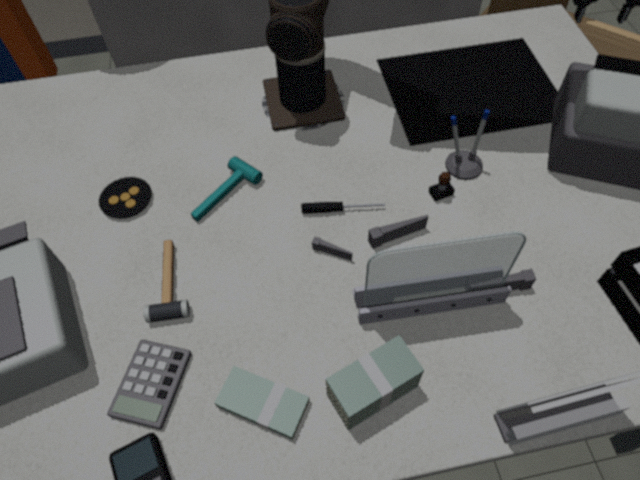

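View pics/top0.png

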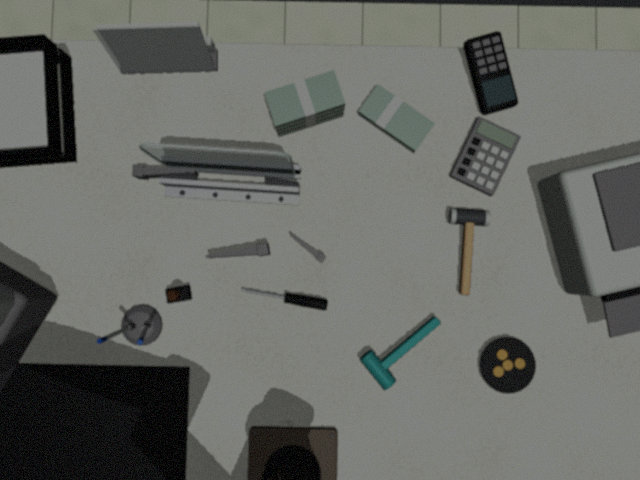

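Candidates. Wedges: top (240,248) large, (308,246) small, and one already home at (165,172). Mallets: top (468,250) black head with wooden handle, (400,352) turquoise decoy. I choose the large loose wedge and the wooden mallet, and will check both in close crops.

```bash
cat > h.py <<'E'
import numpy as np, cv2
from scipy.spatial.transform import Rotation as R
from rig import telemetry, vision
def cal(n):
    c=vision.get_calibration(n); q=c['attitude']; return c,R.from_quat([q[1],q[2],q[3],q[0]]).as_matrix()
def ray(n,u,v):
    c,M=cal(n); return c['origin'],M@np.array([(u-c['cx'])/c['fx'],(v-c['cy'])/c['fy'],1])
def onz(n,u,v,z):
    o,d=ray(n,u,v); return o+d*(z-o[2])/d[2]
def proj(n,p):
    c,M=cal(n); q=M.T@(np.asarray(p)-c['origin']); return np.array([c['fx']*q[0]/q[2]+c['cx'],c['fy']*q[1]/q[2]+c['cy']])
def crop(f,x0,y0,w,h,s,out):
    im=cv2.imread(f)[y0:y0+h,x0:x0+w]; im=cv2.resize(im,None,fx=s,fy=s,interpolation=cv2.INTER_CUBIC)
    im=cv2.convertScaleAbs(im,alpha=1.4); cv2.imwrite(out,im)
E
python3 - <<'E'
from h import *
crop('pics/top0.png',125,130,200,145,4,'pics/c1.png')
crop('pics/top0.png',420,190,100,120,5,'pics/c2.png')
crop('pics/scene0.png',300,200,240,130,3.3,'pics/c3.png')
crop('pics/scene0.png',130,230,80,100,6,'pics/c4.png')
E
```

```text
(no output)
```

View pics/c1.png

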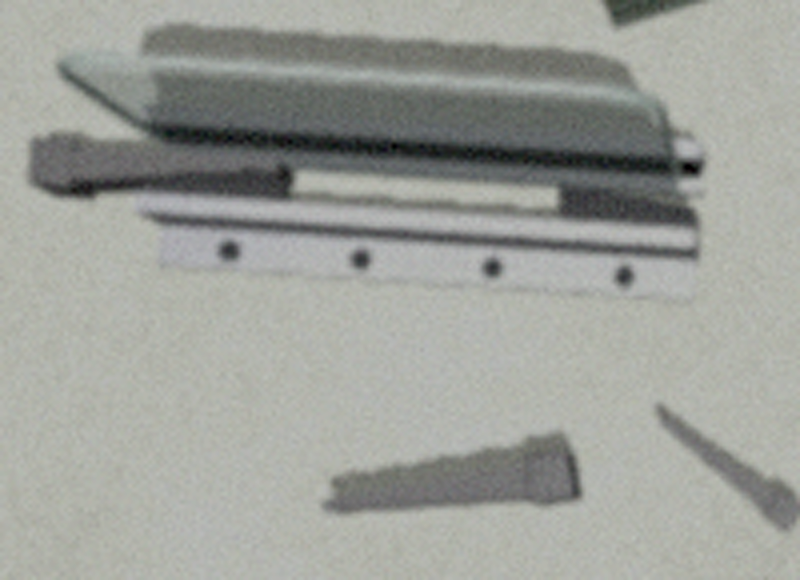

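View pics/c2.png

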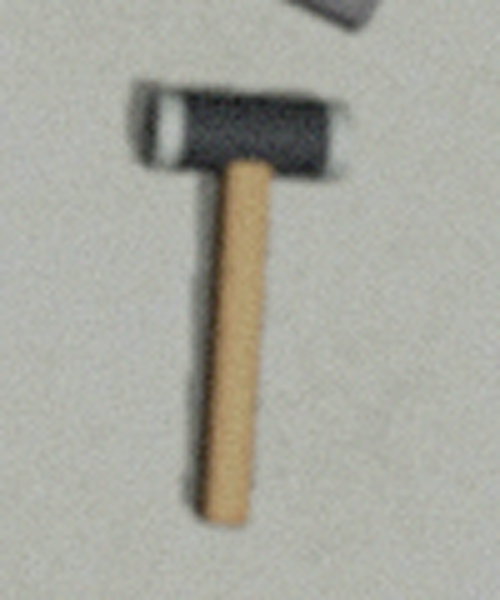

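View pics/c3.png

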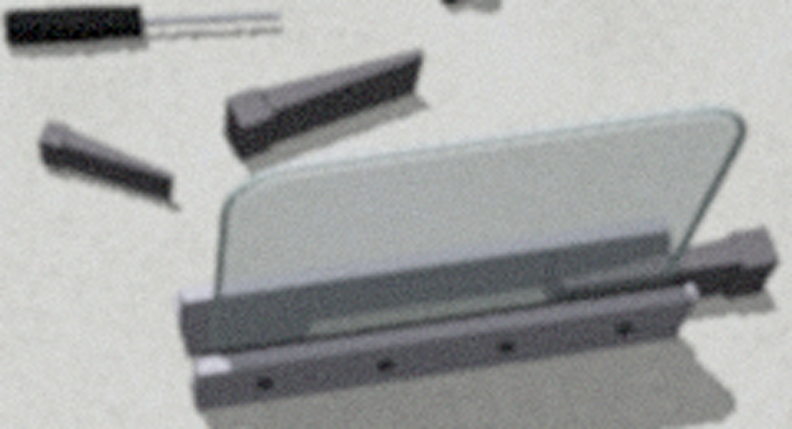

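View pics/c4.png

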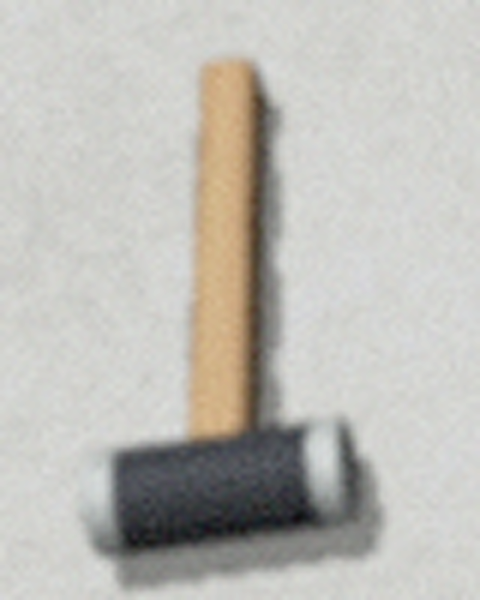

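Run:
```python
from h import *
crop('pics/top0.png',200,232,76,34,10,'pics/c5.png')
crop('pics/scene0.png',364,208,70,44,11,'pics/c6.png')
```

```text
(no output)
```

View pics/c5.png

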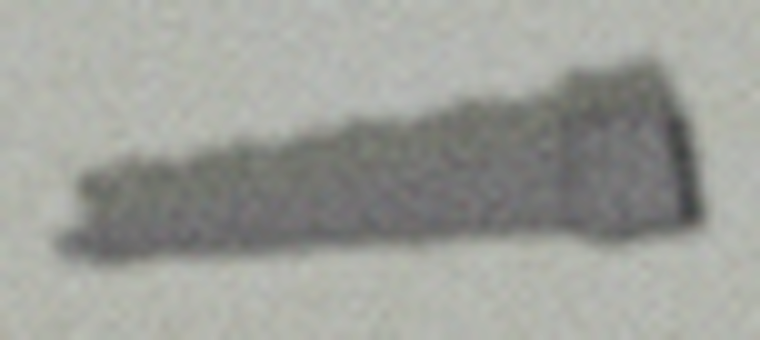

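View pics/c6.png

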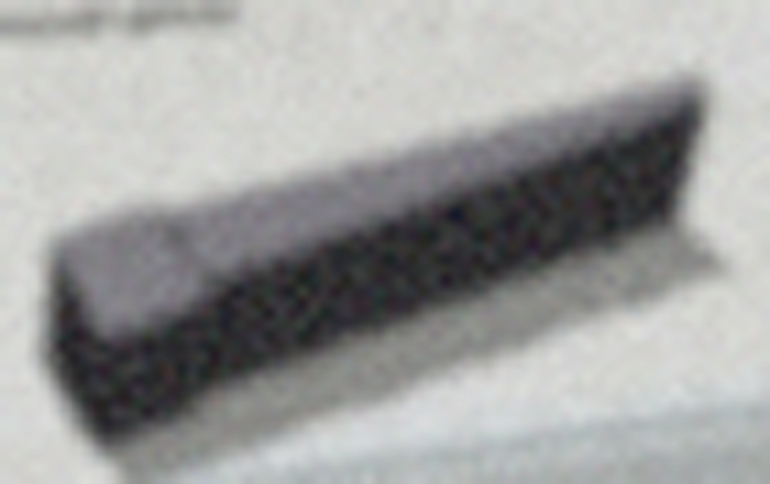

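```bash
python3 - <<'E'
from h import *
def P(n,x,y,x0,y0,s,z): return onz(n,x0+(x+.5)/s-.5,y0+(y+.5)/s-.5,z)[:2].round(4)
print('scene wedge')
for nm,x,y in [('headend far',55,250),('headend near',105,340),('step near head',200,298),('step near blade',215,282),('step far',170,208),('tip near',695,105),('tip far',680,80)]:
    print(nm,P('scene',x,y,364,208,11,.044))
print('ground: headend near',P('scene',108,440,364,208,11,0),'tip near',P('scene',668,225,364,208,11,0))
print('top wedge')
for nm,x,y in [('headend -x',690,222),('headend +x',668,108),('head -x step',585,238),('blade -x step',560,235),('tip -x',85,258),('tip+x',90,215)]:
    print(nm,P('top',x,y,200,232,10,.044))
print('mallet top view: head z18 ends / handle z24-29')
for nm,x,y,z in [('L face c',155,125,.018),('R face c',348,140,.018),('hdl head',245,165,.024),('hdl end',222,522,.024),('hdl l',203,520,.03),('hdl r',245,520,.03)]:
    print(nm,P('top',x,y,420,190,5,z))
print('scene mallet')
for nm,x,y,z in [('hdl end',228,62,.026),('hdl head',220,435,.03)]:
    print(nm,P('scene',x,y,130,230,6,z))
print('rail top view')
for nm,x,y,z in [('flange corner open',693,297,.005),('flange corner other',160,265,.005),('nearwall top outer open',697,250,.052),('nearwall top inner open',697,210,.052),('nw outer other',140,213,.052)]:
    print(nm,P('top',x,y,125,130,4,z))
for nm,x,y,z in [('far wall outer bottom open',203,408,0),('fw top outer open',195,375,.052),('fw top inner open',190,355,.052),('fw outer top other',695,290,.052),('nw top open',182,292,.052),('nw top other',668,228,.052)]:
    print('scene',nm,P('scene',x,y,300,200,3.3,z))
E
python3 - <<'E'
import sys; sys.path.insert(0,'.')
from h import *
crop('pics/top0.png',258,152,60,60,10,'pics/c7.png')
crop('pics/scene0.png',345,265,70,60,10,'pics/c8.png')
E
```

```text
scene wedge
headend far [0.4721 0.0625]
headend near [0.4943 0.0667]
step near head [0.4888 0.0869]
step near blade [0.4858 0.0907]
step far [0.4673 0.0866]
tip near [0.4651 0.1931]
tip far [0.4587 0.192 ]
ground: headend near [0.4897 0.0711] tip near [0.4635 0.1943]
top wedge
headend -x [0.4694 0.0582]
headend +x [0.4936 0.0635]
head -x step [0.4655 0.0805]
blade -x step [0.4661 0.0858]
tip -x [0.4591 0.1868]
tip+x [0.4683 0.186 ]
mallet top view: head z18 ends / handle z24-29
L face c [ 0.5639 -0.3357]
R face c [ 0.559  -0.4201]
hdl head [ 0.5465 -0.3733]
hdl end [ 0.3917 -0.3637]
hdl l [ 0.3926 -0.3538]
hdl r [ 0.393  -0.3718]
scene mallet
hdl end [ 0.3937 -0.3618]
hdl head [ 0.5462 -0.3691]
rail top view
flange corner open [ 5.825e-01 -3.000e-04]
flange corner other [0.5944 0.2963]
nearwall top outer open [ 0.6016 -0.0037]
nearwall top inner open [ 0.623  -0.0032]
nw outer other [0.6155 0.2935]
scene far wall outer bottom open [0.658  0.0032]
scene fw top outer open [ 0.6595 -0.0039]
scene fw top inner open [ 0.6464 -0.0038]
scene fw outer top other [0.6672 0.2983]
scene nw top open [0.6052 0.0011]
scene nw top other [0.6239 0.2987]
```

View pics/c7.png

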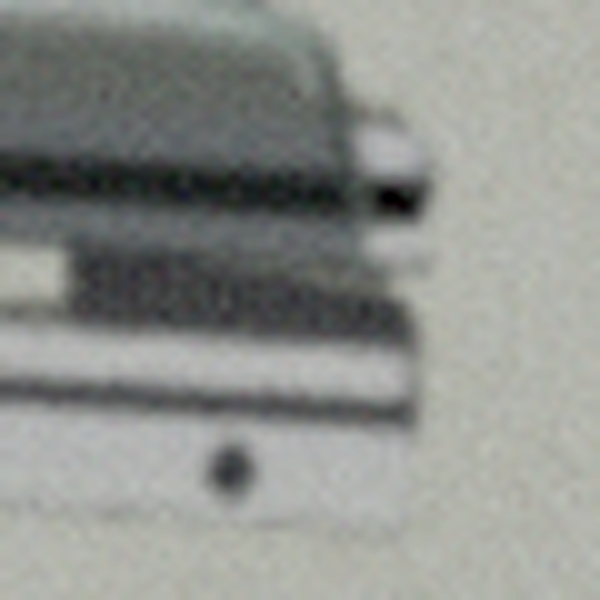

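View pics/c8.png

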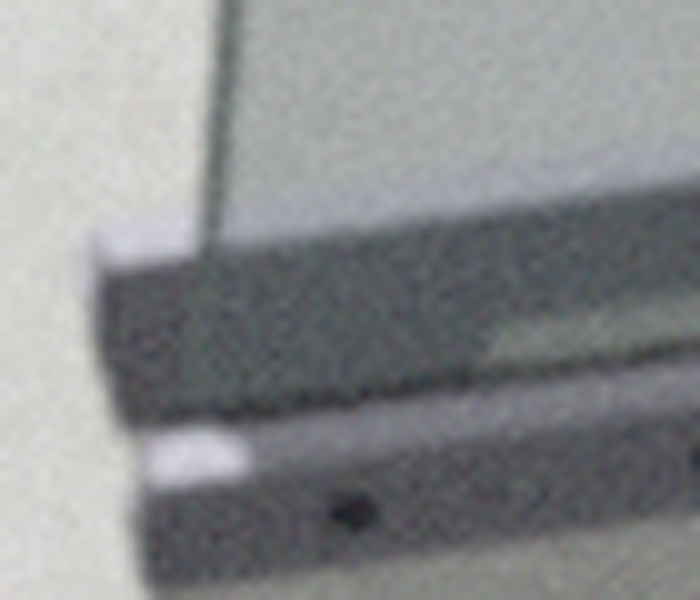

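Run:
```python
from h import *
def edge(n,x0,y0,s,a,b,z,win=2.5,sign=0):
    im=cv2.GaussianBlur(cv2.imread(f'pics/{n}0.png',0).astype(np.float32),(0,0),0.8)
    f=lambda p:(p[0]/s+x0,p[1]/s+y0)
    (ua,va),(ub,vb)=f(a),f(b); pts=[]
    for u in np.arange(int(min(ua,ub)),int(max(ua,ub))):
        v=va+(vb-va)*(u-ua)/(ub-ua); vv=np.arange(v-win,v+win,.1)
        g=cv2.remap(im,np.full((len(vv),1),u,np.float32),vv[:,None].astype(np.float32),cv2.INTER_LINEAR)[:,0]
        d=np.gradient(g); d=d*sign if sign else abs(d)
        pts.append((u,vv[5:-5][d[5:-5].argmax()]))
    pts=np.array(pts); 
    for _ in range(3):
        k=np.polyfit(pts[:,0],pts[:,1],1); e=abs(pts[:,1]-np.polyval(k,pts[:,0])); pts=pts[e<max(.5,2*np.median(e))]
    W=np.array([onz(n,u,np.polyval(k,u),z) for u in (min(ua,ub),max(ua,ub))])
    w=W[np.argsort(W[:,1])]; m=(w[1,0]-w[0,0])/(w[1,1]-w[0,1])
    print(n,a,'slope deg %.2f'%np.degrees(np.arctan(m)),'x at y=0: %.4f'%(w[0,0]-m*w[0,1]),'n',len(pts))
edge('top',125,130,4,(170,268),(690,297),.005)      # flange outer x=-56
edge('top',258,152,10,(20,385),(400,400),.052,1.5,-1)  # nw outer top x=-34
edge('top',258,152,10,(80,328),(400,345),.052,1.5,1)  # nw inner top/seat edge
edge('top',125,130,4,(165,218),(690,248),.052,1.5,-1)  # nw outer
edge('scene',300,200,3.3,(200,375),(690,292),.052,2)  # far wall outer top x=24
edge('scene',300,200,3.3,(225,293),(660,235),.052,2)  # nw inner top -24
edge('scene',300,200,3.3,(205,408),(690,318),.0,2)  # far wall outer bottom
def P(n,x,y,x0,y0,s,z): return onz(n,x0+(x+.5)/s-.5,y0+(y+.5)/s-.5,z)[:3].round(4)
for a in [('top',415,398,258,152,10,.052),('top',412,350,258,152,10,.052),('top',408,525,258,152,10,.005),('top',430,128,258,152,10,.052),
 ('scene',100,272,345,265,10,.052),('scene',95,235,345,265,10,.052),('scene',150,487,345,265,10,.052),('scene',148,440,345,265,10,.052),('scene',155,585,345,265,10,.0)]: print(a,P(*a))
```

```text
top (170, 268) slope deg 1.33 x at y=0: 0.5852 n 118
top (20, 385) slope deg 1.83 x at y=0: 0.6030 n 37
top (80, 328) slope deg 2.66 x at y=0: 0.6143 n 30
top (165, 218) slope deg 2.28 x at y=0: 0.6033 n 129
scene (200, 375) slope deg 2.27 x at y=0: 0.6603 n 114
scene (225, 293) slope deg 2.64 x at y=0: 0.6118 n 105
scene (205, 408) slope deg 0.73 x at y=0: 0.6612 n 110
('top', 415, 398, 258, 152, 10, 0.052) [ 0.6032 -0.0041  0.052 ]
('top', 412, 350, 258, 152, 10, 0.052) [ 0.6135 -0.0032  0.052 ]
('top', 408, 525, 258, 152, 10, 0.005) [ 0.5821 -0.0013  0.005 ]
('top', 430, 128, 258, 152, 10, 0.052) [ 0.6614 -0.006   0.052 ]
('scene', 100, 272, 345, 265, 10, 0.052) [ 0.6128 -0.0012  0.052 ]
('scene', 95, 235, 345, 265, 10, 0.052) [ 6.047e-01 -3.000e-04  5.200e-02]
('scene', 150, 487, 345, 265, 10, 0.052) [ 0.6597 -0.0024  0.052 ]
('scene', 148, 440, 345, 265, 10, 0.052) [ 6.5e-01 -4.0e-04  5.2e-02]
('scene', 155, 585, 345, 265, 10, 0.0) [0.657  0.0012 0.    ]
```

The wedge choice is confirmed: z up, thin end towards +y, flat face on the +x side. The mallet has a black head with white faces. I'll move above the wedge.

>>> arm_command:
  commands:
    - [1,0.319,-0.582,0,-0.3]
    - [1,0.319,-0.582,0,-0.5]
    - [1,0.319,-0.582,0,-0.7]
    - [1,0.319,-0.582,0,-1]
    - [1,0.319,-0.582,0,-1]
    - [1,0.319,-0.582,0,-1]
    - [1,0.319,-0.582,0,-1]
    - [1,0.319,-0.582,0,-1]
    - [1,0.319,-0.582,0,-1]
    - [1,0.319,-0.582,0,-1]
    - [1,0.319,-0.582,0,-1]
    - [1,0.319,-0.582,0,-1]

```text
clock: 1.6
eef_pos: [0.4804, 0.0708, 0.2436]
ee_rot: [-0.001, 0.493, 0.87, -0.001]
wrist_force: [-0.0, -0.2, -0.5]
opening: 0.999
```

Run:
```python
from h import *
for u,v,z in [(278,134,.0),(346,106,0),(265,96,.09),(276,122,.09),(344,97,.09),(290,232,.0),(325,262,.0)]:
    print(u,v,onz('top',u,v,z).round(3))
for u,v,z in [(350,422,0),(326,380,.09),(395,338,.09),(422,370,.09)]: print('sc',onz('scene',u,v,z).round(3))
```

```text
278 134 [0.74  0.048 0.   ]
346 106 [ 0.807 -0.104  0.   ]
265 96 [0.795 0.07  0.09 ]
276 122 [0.741 0.045 0.09 ]
344 97 [ 0.796 -0.094  0.09 ]
290 232 [0.52  0.016 0.   ]
325 262 [ 0.455 -0.063  0.   ]
sc [ 0.84  -0.061  0.   ]
sc [ 0.786 -0.093  0.09 ]
sc [0.737 0.042 0.09 ]
sc [0.803 0.072 0.09 ]
```

>>> arm_command:
  commands:
    - [1,0,0.002,-0.06,-0.431]
    - [1,0,0.002,-0.12,-0.431]
    - [1,0,0.002,-0.17,-0.431]
    - [1,0,0.002,-0.21,-0.431]
    - [1,0,0.002,-0.2216,-0.431]
    - [1,0,0.002,-0.2216,-0.431]
    - [0,0,0.002,-0.2216,-0.431]
    - [0,0,0.002,-0.2216,-0.431]
    - [0,0,0.002,-0.2216,-0.431]
    - [0,0,0.002,-0.2216,-0.431]
    - [0,0,0.002,-0.2216,-0.431]
    - [0,0,0.002,-0.2216,-0.431]
  squeeze: 50

```text
clock: 3.1
eef_pos: [0.4812, 0.0727, 0.023]
ee_rot: [-0.001, 0.632, 0.775, -0.001]
wrist_force: [-1.4, -0.4, 6.1]
opening: 0.3
```

Run:
```python
from h import *
o=telemetry.get_obs(); print(o['eef_pos'],o['ee_rot'],o['opening'],o['wrist_force'],o['joint_pos'])
cv2.imwrite('pics/s1.png',vision.snapshot('scene')[:,:,::-1]); crop('pics/s1.png',300,120,240,180,3.3,'pics/c9.png')
```

```text
[0.48119862 0.07271605 0.02301704] [-6.21428600e-04  6.32332663e-01  7.74696530e-01 -5.50476111e-04] 0.30041500638364355 [-1.36456124 -0.35385045  6.14466028] [-5.87848086e-02  1.90060535e-01  2.16005786e+00 -2.30660290e-04
  7.93126476e-01 -2.60297420e-01]
```

View pics/c9.png

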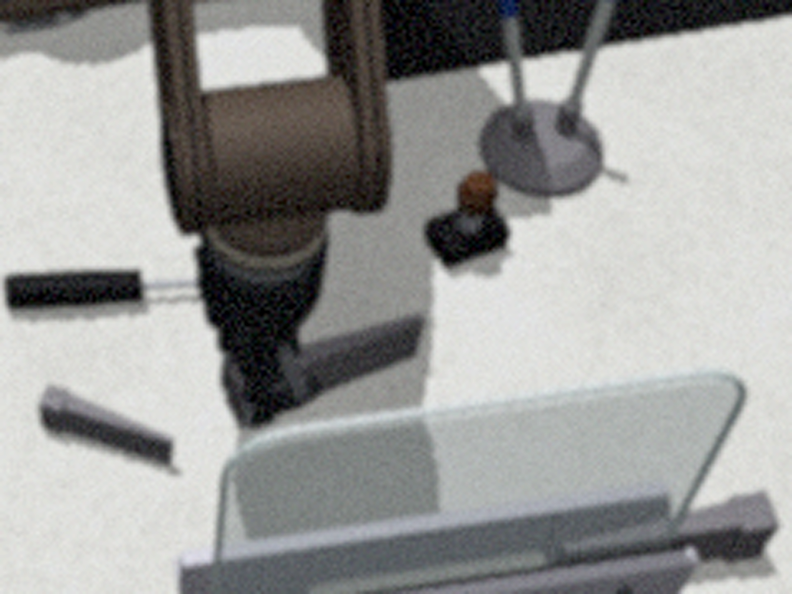

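>>> arm_command:
  commands:
    - [0,0,0,0.04,0]
    - [0,0,0,0.08,0]
    - [0,0.03,-0.04,0.08,-0.1]
    - [0,0.06,-0.09,0.08,-0.2]
    - [0,0.09,-0.14,0.08,-0.309]
    - [0,0.12,-0.19,0.08,-0.309]
    - [0,0.138,-0.221,0.08,-0.309]
    - [0,0.138,-0.221,0.06,-0.309]
    - [0,0.138,-0.221,0.03,-0.309]
    - [0,0.138,-0.221,0.01,-0.309]
    - [0,0.138,-0.221,0.004,-0.309]
    - [0,0.138,-0.221,0.004,-0.309]

```text
clock: 4.65
eef_pos: [0.619, -0.1477, 0.0267]
ee_rot: [-0.001, 0.721, 0.693, -0.001]
wrist_force: [0.4, -1.0, -1.1]
opening: 0.295
```

Run:
```python
from h import *
cv2.imwrite('pics/s2.png',vision.snapshot('scene')[:,:,::-1]); crop('pics/s2.png',270,220,150,100,5.3,'pics/c10.png')
cv2.imwrite('pics/t2.png',vision.snapshot('top')[:,:,::-1]); crop('pics/t2.png',250,140,150,100,5.3,'pics/c11.png')
o=telemetry.get_obs(); print(o['eef_pos'],o['ee_rot'],o['opening'],o['wrist_force'])
```

```text
[ 0.6200352  -0.14833694  0.0281937 ] [ 2.69238138e-04  7.21336270e-01  6.92584949e-01 -3.76004457e-05] 0.2993995003991957 [ 0.08846838 -0.37484998 -0.36893606]
```

View pics/c10.png

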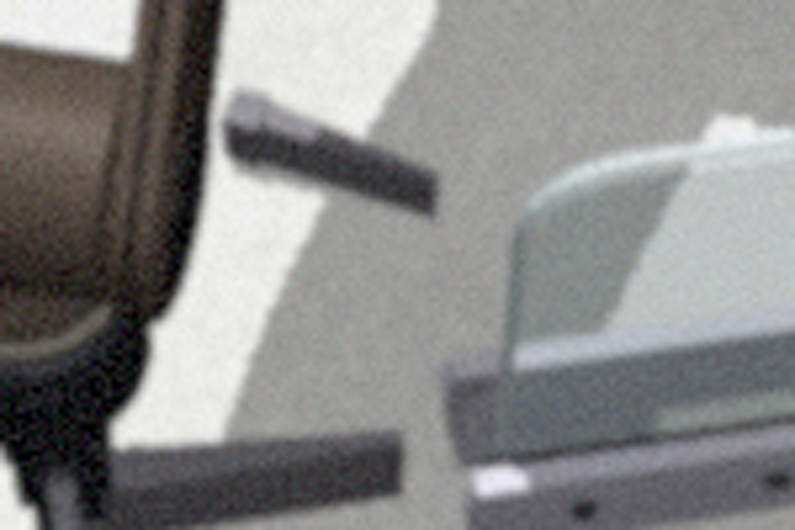

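View pics/c11.png

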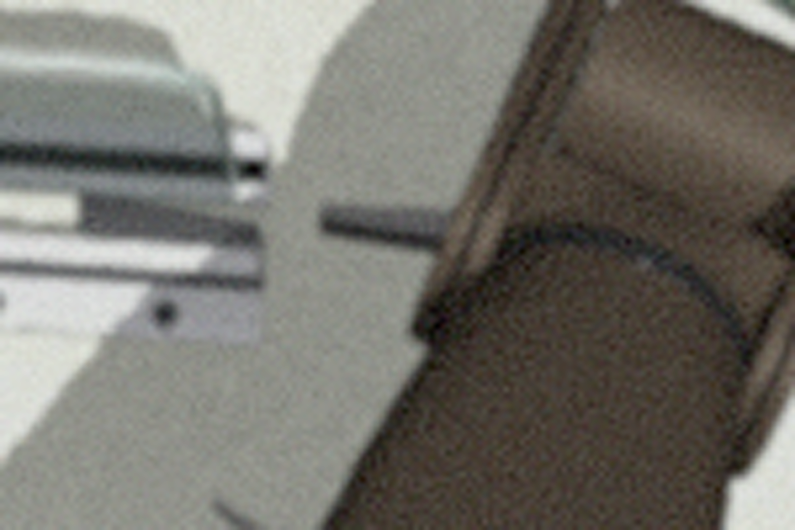

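```bash
cat >> h.py <<'E'
O=np.array([.637,-.002]); th=np.radians(-2.3)
ys=np.array([-np.sin(th),np.cos(th)]); xs=np.array([np.cos(th),np.sin(th)])
def sh(p): d=np.asarray(p)[:2]-O; return (np.array([d@xs,d@ys])*1000).round(1)
def C(n,x,y,x0,y0,s,z): return onz(n,x0+(x+.5)/s-.5,y0+(y+.5)/s-.5,z)
E
python3 - <<'E'
from h import *
crop('pics/s2.png',285,290,70,40,11,'pics/c12.png')
crop('pics/t2.png',280,160,70,50,11,'pics/c13.png')
im=cv2.imread('pics/s2.png'); print(im[300:320,345].mean(), )
E
```

```text
82.98333333333333
```

View pics/c12.png

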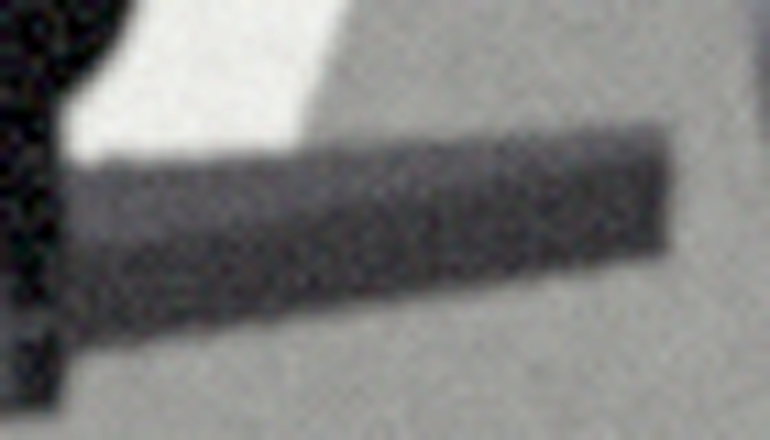

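View pics/c13.png

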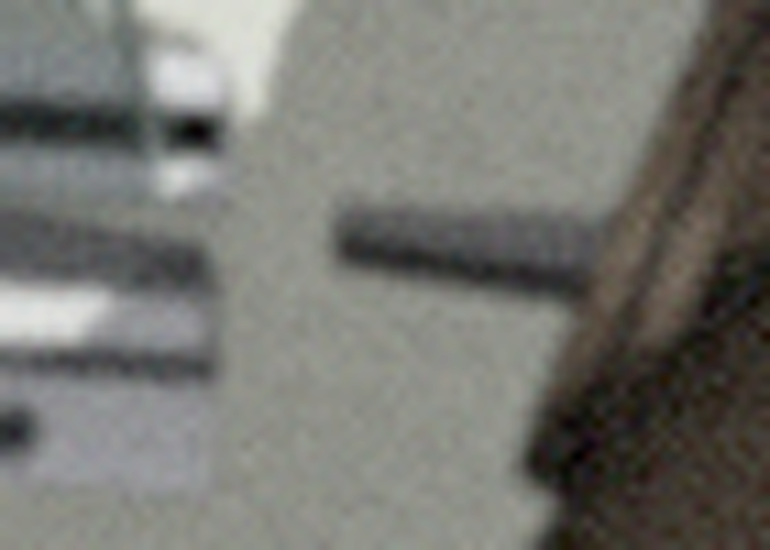

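Run:
```python
from h import *
zt=.049
for nm,x,y,z in [('tip near top',665,153,zt),('tip far top',660,127,zt),('flat top left',100,238,zt),('tip near bot',662,256,.005),('flat bot left',100,347,.005)]:
    print('S',nm,sh(C('scene',x,y,285,290,11,z)))
for nm,x,y,z in [('tip +x top',345,208,zt),('tip -x top',345,233,zt),('flat',590,213,zt),('seat mouth edge',205,242,.044),('nw inner',205,283,.052),('nw outer',210,352,.052),('fw outer',220,48,.052),('seat deep -10',10,210,.044)]:
    print('T',nm,sh(C('top',x,y,280,160,11,z)))
for nm,x,y,z in [('nw inner',440,372,.052),('nw outer',445,362,.052),('fw out',470,493,.052)]:
    print('S',nm,sh(C('scene',x,y,270,220,5.3,z)))
```

```text
S tip near top [ -3.8 -22.8]
S tip far top [ -9.  -22.7]
S flat top left [  -4.3 -122.9]
S tip near bot [ -4.9 -22.6]
S flat bot left [  -4.3 -125.9]
T tip +x top [ -4.  -26.9]
T tip -x top [ -8.8 -27.1]
T flat [ -2.1 -74.4]
T seat mouth edge [-11.4   0.1]
T nw inner [-20.7  -0.7]
T nw outer [-34.1  -2.6]
T fw outer [25.3 -0.8]
T seat deep -10 [-7.4 38.5]
S nw inner [-29.1  -3. ]
S nw outer [-32.9  -0.4]
S fw out [21.  -1.6]
```

>>> arm_command:
  commands:
    - [0,0.001,0.0,-0.002,0]
    - [0,0.0014,0.01,-0.002,0]
    - [0,0.0018,0.02,-0.002,0]
    - [0,0.0022,0.03,-0.002,0]
    - [0,0.0026,0.04,-0.002,0]
    - [0,0.0028,0.045,-0.002,0]
    - [0,0.0028,0.045,-0.003,0]

```text
clock: 5.62
eef_pos: [0.6229, -0.1029, 0.0252]
ee_rot: [0.0, 0.721, 0.693, -0.0]
wrist_force: [-0.2, -0.0, -0.9]
opening: 0.3
```

Run:
```python
from h import *
cv2.imwrite('pics/s3.png',vision.snapshot('scene')[:,:,::-1]); crop('pics/s3.png',290,255,110,70,7,'pics/c14.png')
cv2.imwrite('pics/t3.png',vision.snapshot('top')[:,:,::-1]); crop('pics/t3.png',260,150,70,50,11,'pics/c15.png')
o=telemetry.get_obs(); print(o['eef_pos'],o['ee_rot'],o['opening'],o['wrist_force'])
```

```text
[ 0.62276523 -0.10341105  0.02503923] [ 2.19243689e-04  7.21310781e-01  6.92611499e-01 -1.41559838e-04] 0.29815378447068036 [-0.59651107  0.2778838  -1.19803222]
```

View pics/c14.png

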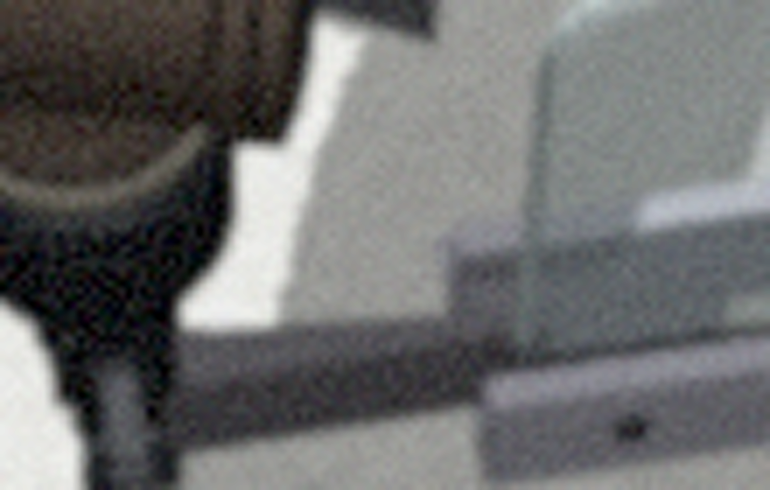

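View pics/c15.png

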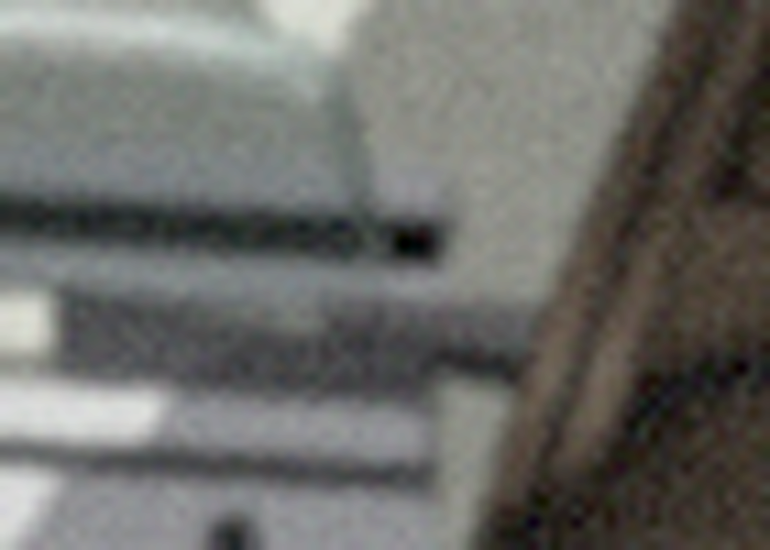

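>>> arm_command:
  commands:
    - [0,0.0002,0.005,0,0]
    - [0,0.0004,0.01,0,0]
    - [0,0.0006,0.014,-0.001,0]
    - [0,0.0006,0.014,-0.002,0]

```text
clock: 6.22
eef_pos: [0.6233, -0.0889, 0.023]
ee_rot: [0.0, 0.721, 0.693, -0.0]
wrist_force: [-3.0, 2.1, 3.6]
opening: 0.298
```

>>> arm_command:
  commands:
    - [0.6,0,0,0,0]
    - [0.6,0,0,0,0]
    - [0.7,0,0,0,0]
    - [0.7,0,0,0.02,0]
    - [0.7,0,0,0.06,0]
    - [0.8,0,0,0.12,0]
    - [0.8,-0.05,-0.06,0.15,0]
    - [0.8,-0.1,-0.12,0.15,-0.3]
    - [0.8,-0.11,-0.18,0.15,-0.6]
    - [0.8,-0.11,-0.22,0.15,-0.9]
    - [0.8,-0.11,-0.22,0.15,-1]
    - [0.8,-0.11,-0.22,0.15,-1]

```text
clock: 7.72
eef_pos: [0.5132, -0.3102, 0.1746]
ee_rot: [0.001, 0.932, 0.363, 0.0]
wrist_force: [-0.3, 0.5, 0.3]
opening: 0.805
```

Run:
```python
from h import *
cv2.imwrite('pics/s4.png',vision.snapshot('scene')[:,:,::-1]); crop('pics/s4.png',290,255,110,70,7,'pics/c16.png')
cv2.imwrite('pics/t4.png',vision.snapshot('top')[:,:,::-1]); crop('pics/t4.png',260,150,100,50,8,'pics/c17.png')
o=telemetry.get_obs(); print(o['eef_pos'],o['ee_rot'],o['opening'],o['wrist_force'],o['joint_pos'])
```

```text
[ 0.51354223 -0.30855043  0.17389234] [3.55507495e-04 9.30950989e-01 3.65143958e-01 1.39495902e-04] 0.7964360859526443 [-1.47844738 -0.43892981  0.11434301] [-7.10217549e-01  1.88768417e-01  1.82940673e+00 -9.54487217e-05
  1.12265858e+00  1.13045177e-01]
```

View pics/c16.png

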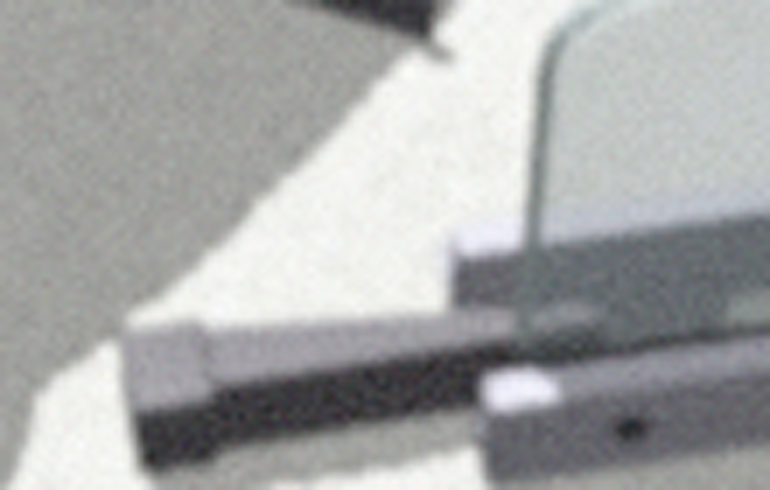

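View pics/c17.png

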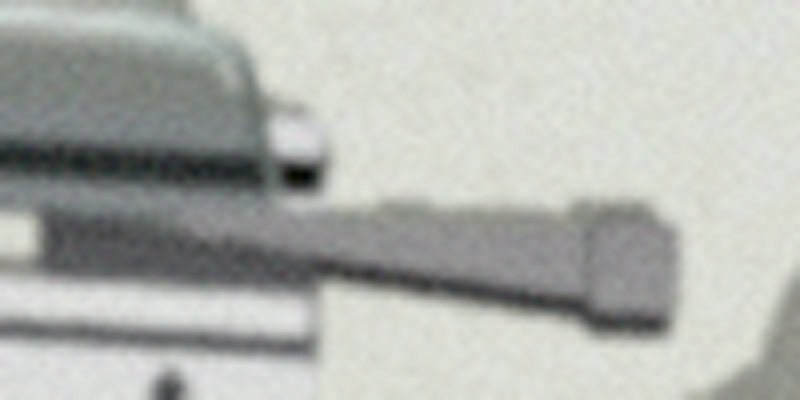

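View pics/t4.png

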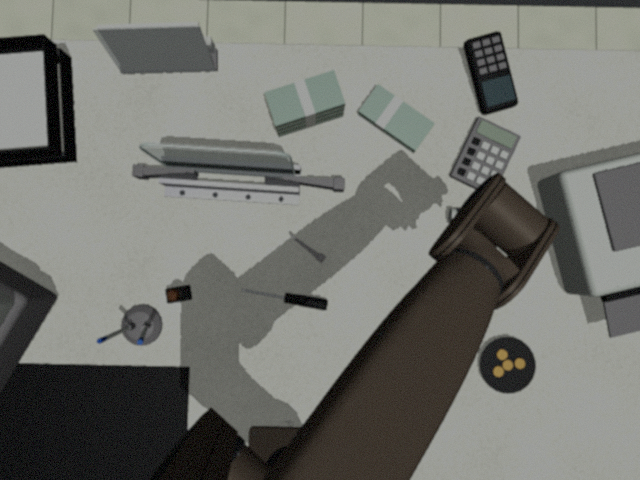

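Run:
```python
from h import *
print('pack',[onz('top',u,v,z)[:2].round(3) for u,v,z in [(415,152,.0),(358,116,.013),(372,86,.026),(434,124,.026)]])
print('calc',[onz('top',u,v,z)[:2].round(3) for u,v,z in [(449,174,.01),(490,195,.01),(519,135,.02)]])
for n,x,y in [('end near',137,412),('end far',124,328),('step near',213,392),('step blade near',222,384),('mouth near',510,342)]: p=C('scene',x,y,290,255,7,.044); print('S',n,p[:2].round(4),sh(p))
for n,x,y in [('end -x',668,318),('end +x',676,222),('step -x',590,310),('blade -x',325,260)]: p=C('top',x,y,260,150,8,.044); print('T',n,p[:2].round(4),sh(p))
```

```text
pack [array([ 0.705, -0.26 ]), array([ 0.781, -0.13 ]), array([ 0.845, -0.159]), array([ 0.762, -0.296])]
calc [array([ 0.655, -0.334]), array([ 0.61 , -0.425]), array([ 0.743, -0.485])]
S end near [ 0.6363 -0.0961] [  3.1 -94.1]
S end far [ 0.6102 -0.095 ] [-23. -94.]
S step near [ 0.6347 -0.0745] [  0.6 -72.5]
S step blade near [ 0.6328 -0.0716] [ -1.4 -69.7]
S mouth near [0.6368 0.0092] [-0.6 11.1]
T end -x [ 0.6108 -0.098 ] [-22.4 -97. ]
T end +x [ 0.6368 -0.0997] [  3.7 -97.7]
T step -x [ 0.6125 -0.0771] [-21.5 -76. ]
T blade -x [ 0.6246 -0.0057] [-12.2  -4.2]
```

>>> arm_command:
  commands:
    - [0.8,0.006,-0.0615,0,-0.3]
    - [0.8,0.006,-0.0615,0,-0.6]
    - [0.8,0.006,-0.0615,-0.04,-0.9]
    - [0.8,0.006,-0.0615,-0.08,-1]
    - [0.8,0.006,-0.0615,-0.12,-1]
    - [0.8,0.006,-0.0615,-0.145,-1]
    - [0.8,0.006,-0.0615,-0.154,-1]
    - [0.8,0.006,-0.0615,-0.154,-1]

```text
clock: 8.82
eef_pos: [0.5199, -0.3693, 0.02]
ee_rot: [0.0, 1.0, -0.018, -0.0]
wrist_force: [0.1, 0.4, 0.3]
opening: 0.796
```

Run:
```python
from h import *
cv2.imwrite('pics/s5.png',vision.snapshot('scene')[:,:,::-1]); crop('pics/s5.png',110,200,130,130,5,'pics/c18.png')
o=telemetry.get_obs(); print(o['eef_pos'],o['ee_rot'],o['opening'],o['wrist_force'])
```

```text
[ 0.52037503 -0.37006965  0.02099301] [ 9.00960563e-04  9.99834816e-01 -1.81438800e-02  5.72555160e-04] 0.8018762157504126 [-0.63777938 -0.52873721  1.43781897]
```

View pics/c18.png

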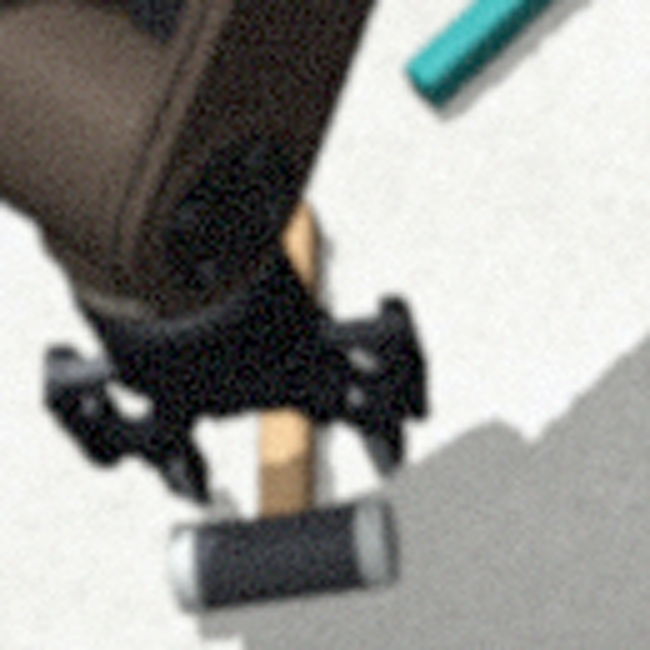

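The jaws straddle the wooden handle just behind the black head at crop (285,480). Closing.

>>> arm_command:
  commands:
    - [0,0,0,0,0]
    - [0,0,0,0,0]
    - [0,0,0,0,0]
    - [0,0,0,0,0]
    - [0,0,0,0,0]
    - [0,0,0,0.03,0]
    - [0,0,0,0.06,0]
    - [0,0,0,0.06,0]
  squeeze: 110

```text
clock: 9.88
eef_pos: [0.5213, -0.3709, 0.0827]
ee_rot: [0.002, 1.0, -0.018, 0.002]
wrist_force: [-0.7, 0.5, -3.9]
opening: 0.208
```

Run:
```python
from h import *
cv2.imwrite('pics/s6.png',vision.snapshot('scene')[:,:,::-1]); crop('pics/s6.png',110,200,130,130,5,'pics/c19.png')
cv2.imwrite('pics/t6.png',vision.snapshot('top')[:,:,::-1]); crop('pics/t6.png',420,170,100,80,8,'pics/c20.png')
o=telemetry.get_obs(); print(o['eef_pos'],o['ee_rot'],o['opening'],o['wrist_force'])
```

```text
[ 0.51951096 -0.36925823  0.07930475] [ 1.91521963e-05  9.99835744e-01 -1.81200621e-02 -3.83776841e-04] 0.20643974017776864 [-0.04264616  0.96849037 -3.48663738]
```

View pics/c19.png

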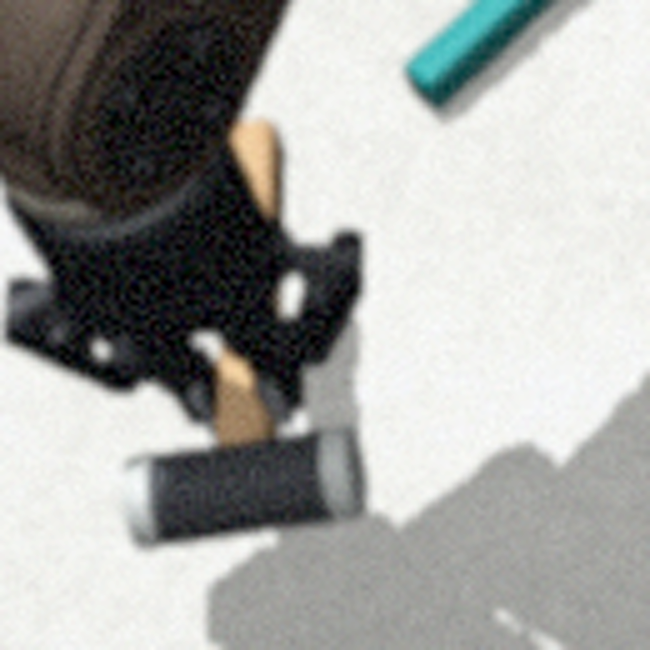

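View pics/c20.png

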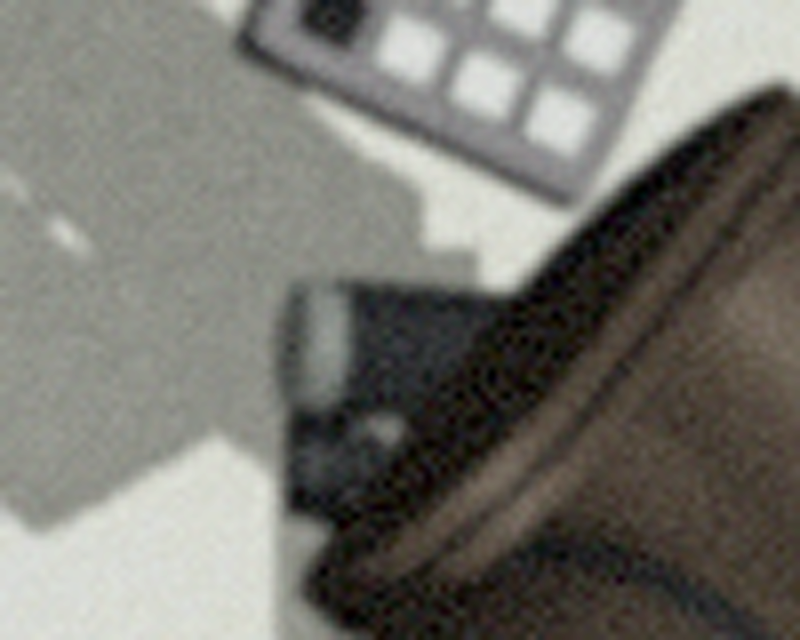

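>>> arm_command:
  commands:
    - [0,0.0,0.04,0,0]
    - [0,0.02,0.09,0,0]
    - [0,0.04,0.14,0,0]
    - [0,0.0595,0.18,0,0]
    - [0,0.0595,0.205,0,0]
    - [0,0.0595,0.205,-0.02,0]
    - [0,0.0595,0.205,-0.04,0]
    - [0,0.0595,0.205,-0.053,0]
    - [0,0.0595,0.205,-0.053,0]

```text
clock: 11.1
eef_pos: [0.5781, -0.165, 0.0246]
ee_rot: [-0.0, 1.0, -0.019, -0.002]
wrist_force: [0.6, 0.5, -3.5]
opening: 0.205
```

Run:
```python
from h import *
cv2.imwrite('pics/s7.png',vision.snapshot('scene')[:,:,::-1]); crop('pics/s7.png',240,230,140,90,5.5,'pics/c21.png')
cv2.imwrite('pics/t7.png',vision.snapshot('top')[:,:,::-1]); crop('pics/t7.png',280,150,140,90,5.5,'pics/c22.png')
o=telemetry.get_obs(); print(o['eef_pos'],o['ee_rot'],o['opening'],o['wrist_force'])
```

```text
[ 0.57885703 -0.16501803  0.02597581] [-4.29135993e-05  9.99824959e-01 -1.87016412e-02 -5.45604007e-04] 0.20897541361929572 [-0.00862382 -0.17925554 -2.36728648]
```

View pics/c21.png

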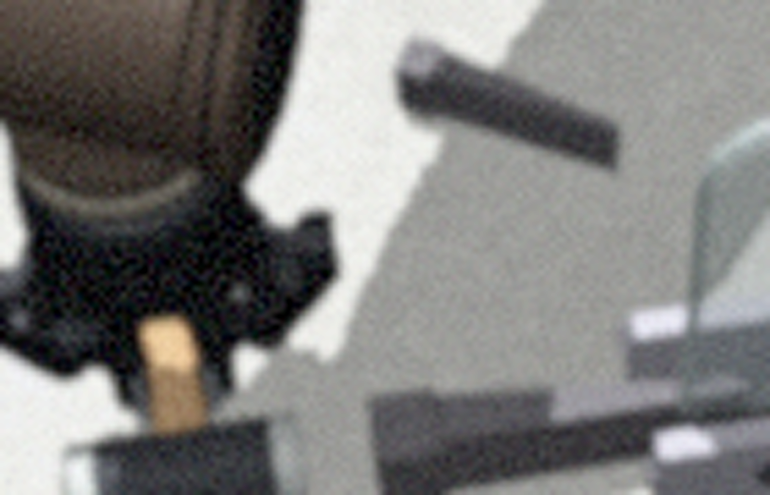

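View pics/c22.png

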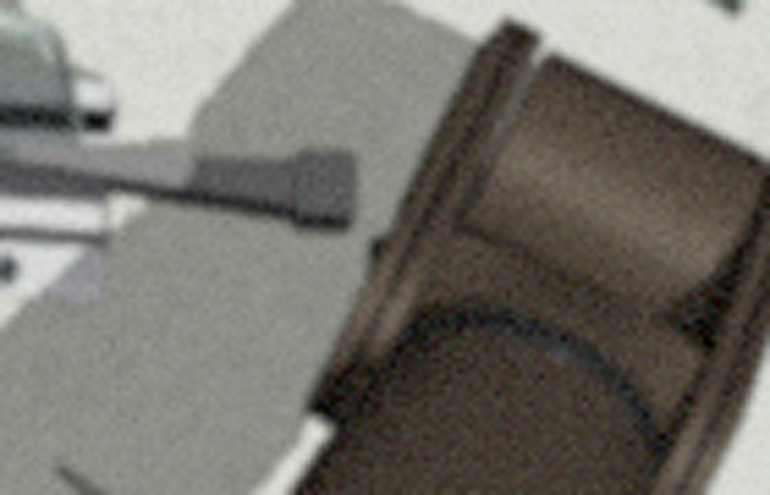

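Run:
```python
from h import *
crop('pics/s7.png',245,285,80,55,9.5,'pics/c23.png')
```

```text
(no output)
```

View pics/c23.png

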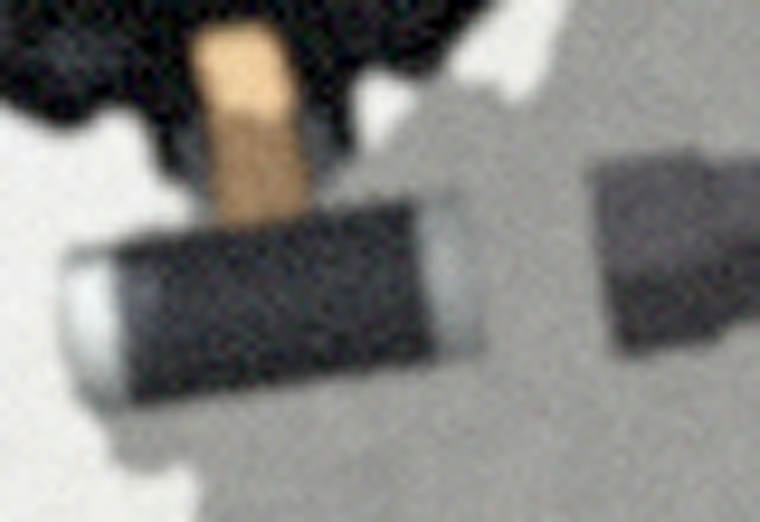

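>>> arm_command:
  commands:
    - [0,0.0004,0.01,0,0]
    - [0,0.0008,0.02,0,0]
    - [0,0.001,0.023,0,0]
    - [0,0.001,0.026,0,0]
    - [0,0.0011,0.028,0,0]
    - [0,0.0012,0.03,0,0]
    - [0,0.0013,0.032,0,0]
    - [0,0.0014,0.034,0,0]
    - [0,0.0015,0.036,0,0]
    - [0,0.0015,0.038,0,0]

```text
clock: 12.45
eef_pos: [0.5804, -0.1269, 0.026]
ee_rot: [-0.0, 1.0, -0.019, -0.001]
wrist_force: [0.1, -0.1, -4.0]
opening: 0.209
```

Run:
```python
from h import *
cv2.imwrite('pics/s8.png',vision.snapshot('scene')[:,:,::-1]); crop('pics/s8.png',250,270,140,70,5.5,'pics/c24.png')
o=telemetry.get_obs(); print(o['eef_pos'],o['ee_rot'],o['opening'],o['wrist_force'])
```

```text
[ 0.58033745 -0.12663926  0.02594253] [-1.49604686e-04  9.99825915e-01 -1.86492534e-02 -5.68854832e-04] 0.2064745042182887 [ 0.30572148 -0.28261772 -3.08889314]
```

View pics/c24.png

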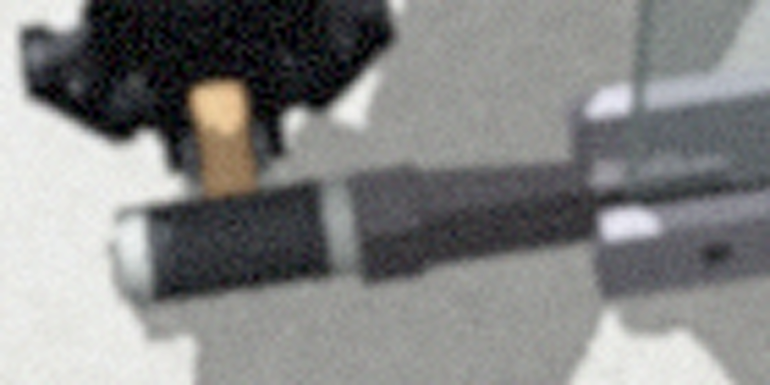

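The mallet's white face sits flush on the wedge head at crop (358,225), well aligned. Now short pushes, reading the force after each.

>>> arm_command:
  commands:
    - [0,0,0.0015,0,0]
    - [0,0.0001,0.003,0,0]
    - [0,0.0002,0.004,0,0]

```text
clock: 12.88
eef_pos: [0.5805, -0.1225, 0.0259]
ee_rot: [-0.0, 1.0, -0.019, -0.001]
wrist_force: [0.4, -0.2, -2.6]
opening: 0.208
```

>>> arm_command:
  commands:
    - [0,0,0.0015,0,0]
    - [0,0.0001,0.003,0,0]
    - [0,0.0001,0.003,0,0]

```text
clock: 13.25
eef_pos: [0.5805, -0.1195, 0.0258]
ee_rot: [-0.0, 1.0, -0.019, -0.001]
wrist_force: [-1.3, -1.6, -3.1]
opening: 0.21
```

>>> arm_command:
  commands:
    - [0,0,0.0015,0,0]
    - [0,0.0001,0.003,0,0]
    - [0,0.0001,0.003,0,0]

```text
clock: 13.62
eef_pos: [0.5803, -0.1184, 0.0259]
ee_rot: [0.002, 1.0, -0.018, -0.001]
wrist_force: [-1.6, -7.4, -3.7]
opening: 0.207
```

>>> arm_command:
  commands:
    - [0,0,0.002,0,0]
    - [0,0,0.0025,0,0]
    - [0,0,0.0025,0,0]

```text
clock: 14.0
eef_pos: [0.5803, -0.1183, 0.0261]
ee_rot: [0.003, 1.0, -0.019, -0.001]
wrist_force: [-2.1, -8.9, -4.2]
opening: 0.205
```

>>> arm_command:
  commands:
    - [0,0,0.003,0,0]
    - [0,0,0.0035,0,0]
    - [0,0,0.0035,0,0]

```text
clock: 14.38
eef_pos: [0.5803, -0.1181, 0.0264]
ee_rot: [0.006, 1.0, -0.019, -0.001]
wrist_force: [-4.2, -11.6, -2.9]
opening: 0.208
```

Run:
```python
from h import *
cv2.imwrite('pics/s9.png',vision.snapshot('scene')[:,:,::-1]); crop('pics/s9.png',265,265,125,75,6.2,'pics/c25.png')
cv2.imwrite('pics/t9.png',vision.snapshot('top')[:,:,::-1]); crop('pics/t9.png',260,150,100,60,7.8,'pics/c26.png')
o=telemetry.get_obs(); print(o['eef_pos'],o['ee_rot'],o['opening'],o['wrist_force'])
```

```text
[ 0.5802882  -0.11811792  0.02642093] [ 6.09904140e-03  9.99803110e-01 -1.88744042e-02 -5.46693554e-04] 0.20564656353066244 [ -3.69255624 -12.2737077   -3.75777746]
```

View pics/c25.png

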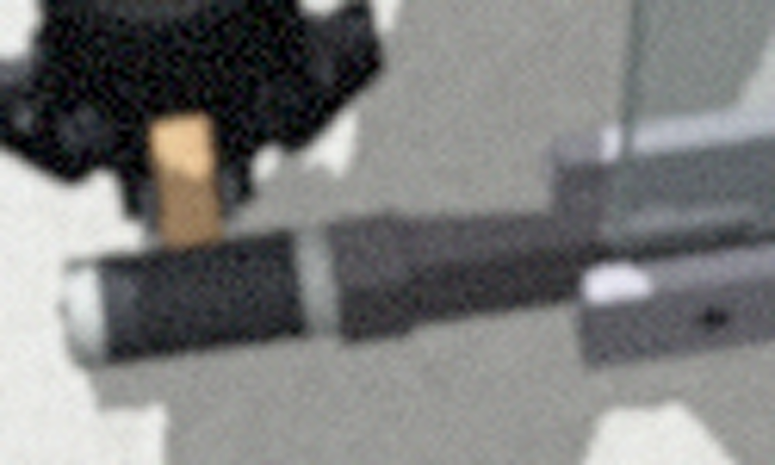

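View pics/c26.png

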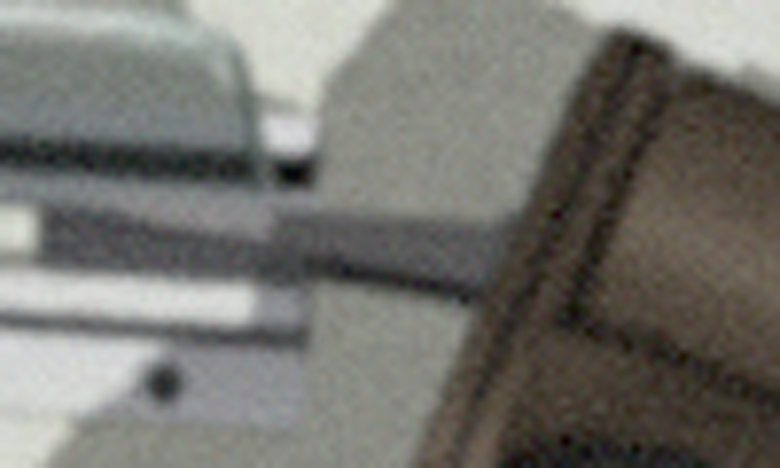

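Run:
```python
from h import *
for n,x,y in [('end near',343,290),('end far',328,230),('step blade near',415,275)]: p=C('scene',x,y,265,265,6.2,.044); print(n,sh(p), 'depth',sh(p)[1]+134)
```

```text
end near [  2.2 -73. ] depth 61.0
end far [-19.1 -74.4] depth 59.599999999999994
step blade near [  0.9 -50. ] depth 84.0
```

>>> arm_command:
  commands:
    - [0,0,0.0035,0,0]
    - [0,0,0.0045,0,0]
    - [0,0,0.0045,0,0]

```text
clock: 14.85
eef_pos: [0.5803, -0.1178, 0.0269]
ee_rot: [0.009, 1.0, -0.019, -0.0]
wrist_force: [-3.5, -15.7, -3.4]
opening: 0.207
```

>>> arm_command:
  commands:
    - [0,0,0.0045,0,0]
    - [0,0,0.005,0,0]
    - [0,0,0.005,0,0]

```text
clock: 15.22
eef_pos: [0.5803, -0.1176, 0.0274]
ee_rot: [0.013, 1.0, -0.019, -0.0]
wrist_force: [-3.4, -16.2, -3.7]
opening: 0.206
```

>>> arm_command:
  commands:
    - [0,0,0.0055,0,0]
    - [0,0,0.006,0,0]
    - [0,0,0.006,0,0]

```text
clock: 15.6
eef_pos: [0.5802, -0.1174, 0.028]
ee_rot: [0.018, 1.0, -0.02, 0.0]
wrist_force: [-4.4, -18.9, -4.4]
opening: 0.206
```

Run:
```python
from h import *
o=telemetry.get_obs(); print(o['eef_pos'],o['ee_rot'],o['opening'],o['wrist_force'])
```

```text
[ 0.5801872  -0.11738693  0.02804046] [ 1.78578352e-02  9.99643329e-01 -1.98560881e-02  2.19421948e-04] 0.20622003201964648 [ -4.35974195 -18.9146412   -4.40545506]
```

>>> arm_command:
  commands:
    - [0,0,-0.005,0,0]
    - [0,-0.001,-0.02,0,0]
    - [0,-0.002,-0.045,0,0]
    - [0,-0.002,-0.045,0.03,0]
    - [0,-0.02,-0.09,0.055,0]
    - [0,-0.04,-0.14,0.055,0]
    - [0,-0.06,-0.19,0.055,0]
    - [0,-0.061,-0.24,0.055,0]
    - [0,-0.061,-0.252,0.055,0]
    - [0,-0.061,-0.252,0.055,0]

```text
clock: 16.85
eef_pos: [0.5191, -0.3696, 0.0828]
ee_rot: [0.017, 1.0, -0.02, 0.0]
wrist_force: [0.1, 0.3, -3.5]
opening: 0.211
```

Run:
```python
from h import *
cv2.imwrite('pics/s10.png',vision.snapshot('scene')[:,:,::-1]); crop('pics/s10.png',290,245,110,85,7,'pics/c27.png')
cv2.imwrite('pics/t10.png',vision.snapshot('top')[:,:,::-1]); crop('pics/t10.png',260,150,100,50,8,'pics/c28.png')
o=telemetry.get_obs(); print(o['eef_pos'],o['ee_rot'],o['opening'],o['wrist_force'])
```

```text
[ 0.51915218 -0.36778834  0.08240137] [ 1.69410497e-02  9.99669503e-01 -1.93343155e-02 -2.64169901e-04] 0.20480534945277443 [ 0.35625167  0.82608676 -2.98230848]
```

View pics/c27.png

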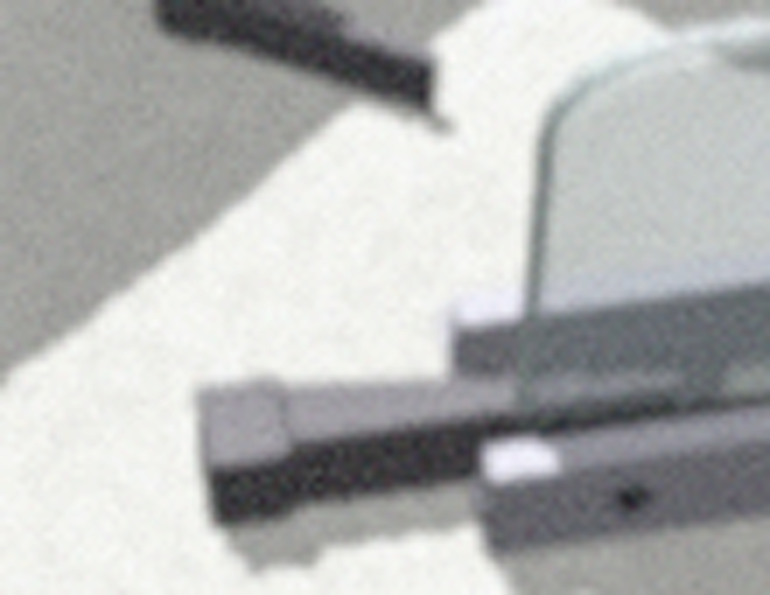

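View pics/c28.png

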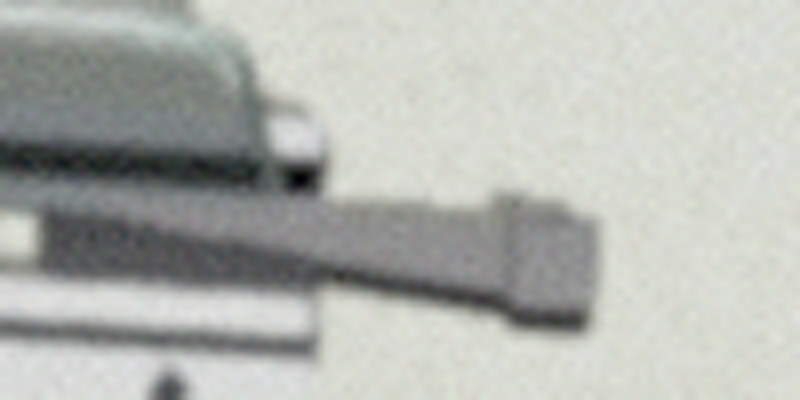

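View pics/s10.png

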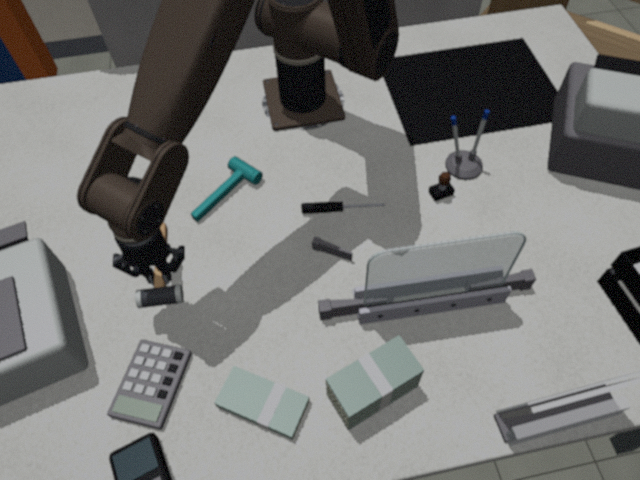

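>>> arm_command:
  commands:
    - [0,0,0,-0.03,0]
    - [0,0,0,-0.05,0]
    - [0,0,0,-0.056,0]
    - [0,0,0,-0.06,0]
    - [0,0,0,-0.061,0]
    - [0,0,0,-0.061,0]

```text
clock: 17.7
eef_pos: [0.5202, -0.3681, 0.0233]
ee_rot: [0.017, 1.0, -0.019, 0.001]
wrist_force: [-1.1, 3.6, 6.1]
opening: 0.204
```

>>> arm_command:
  commands:
    - [0.3,0,0,0,0]
    - [0.5,0,0,0,0]
    - [0.7,0,0,0,0]
    - [0.8,0,0,0,0]
    - [0.8,0,0,0,0]
    - [0.8,0,0,0.03,0]
    - [0.8,0,0,0.09,0]
    - [0.8,0,0,0.15,0]
    - [0.8,-0.04,0.06,0.2,0]
    - [0.8,-0.04,0.12,0.2,0]
    - [0.8,-0.04,0.12,0.2,0]

```text
clock: 19.08
eef_pos: [0.4798, -0.2458, 0.2244]
ee_rot: [0.018, 1.0, -0.018, 0.002]
wrist_force: [0.1, -0.1, 0.5]
opening: 0.798
```

Run:
```python
from h import *
cv2.imwrite('pics/s11.png',vision.snapshot('scene')[:,:,::-1])
cv2.imwrite('pics/t11.png',vision.snapshot('top')[:,:,::-1])
o=telemetry.get_obs(); print(o['clock'],o['eef_pos'],o['opening'],o['wrist_force'])
```

```text
19.175 [ 0.48021599 -0.24690379  0.22369078] 0.80387410282432 [-0.17330388 -0.35145867  0.37209299]
```

View pics/s11.png

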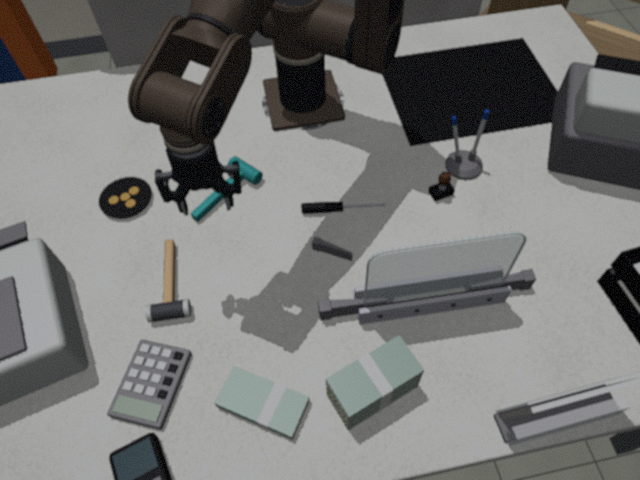

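View pics/t11.png

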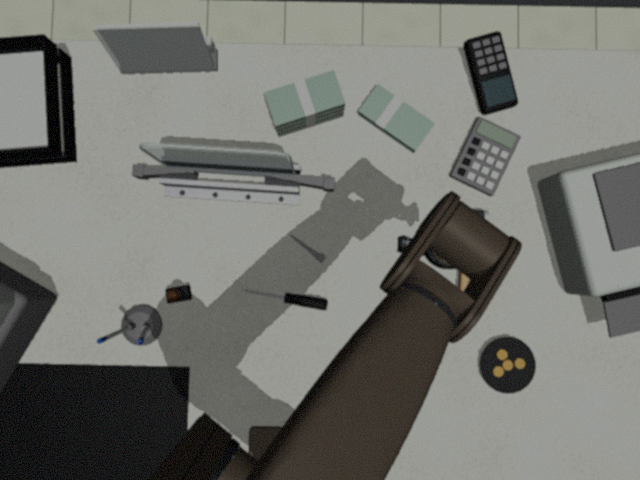

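The wedge sits straight in the slot at scene (345,307). The mallet lies at (168,285), where it was, and no bystander has moved. Handing in.

```bash
python3 -c "
from rig import workorder
print(workorder.hand_in())"
```

```text
the job is handed in; nothing more can be done
None
```

I started the wedge by hand, thin end first and flat face to the pane, about 38 mm into the slot. I let it go, then drove it in with the mallet until it went tight. I used small, steady mallet pushes of 1 to 3 mm instead of swung taps, so that I could read the force after each one.

- **Lock:** Resistance began about 60 mm deep, by the scene camera. I stopped at a push of 18.9 N, which should press on the pane with about 32 N (26 to 40 N). I could not measure the press after letting go, so the 18 N at rest rests on your figures.
- **Last look:** The wedge stood level and straight in the slot. The mallet lay back in its original place, clear of the rail, and I saw no bystander moved. The job was handed in just after 19 s.
- **Disagreements:** The two cameras differed by 2 to 4 mm on the rail and wedge positions. The gripper also tilted about 2° under the push, and neither caused trouble.

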